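Invert the red-capped sample bottle to mix it

TASK

Mix the sample in the red-capped amber bottle: turn it right over in its stand until it is upside down (the crank with the orange grip turns it), leave it so for about a second, then turn it back until it stands upright again and let go. Leave the blue-capped bottle as it is.

Things in the scene. Friction and masses are not known exactly. Their poses are not given: they have to be found in the camera images.
- red_bottle (a joint): tip angle (rad) of the red-capped amber bottle, 124 mm tall, 56 mm wide, clamped by a collar at mid-height on a level axle in its stand. 0: upright (hard stop); pi: upside down (hard stop); starts at 0 to 0.1. As it grows, the crank grip goes from the stand's -x side up over the axle and down to its +x side. Friction (about 3 N at the grip) keeps it where it is left.
- red_grip (a point): middle of the red bottle's crank grip: orange round bar, 16 mm thick, 62 mm long, parallel to the axle, 45 mm from it, level with it when upright. It spins freely on its pin, so fingers pinching it from above may point down all the way. The crank arm is 34 mm from this point, towards the bottle. Site y: along the bar, away from the bottle; the frame tips with the bottle.
- red_stand: fixed stand of the red-capped bottle: grey base 120 x 150 x 12 mm, two posts 118 mm high at y = +-55 mm. Origin: middle of the underside, on the table below the bottle. z up; y along the axle towards the crank; yaw within 0.3 rad. Axle 100 mm up. The crank grip's middle is at (-45 cos a, 126, 100 + 45 sin a) mm in this frame, a being the tip angle.
- blue_bottle (a joint): tip angle (rad) of the blue-capped bottle in a second stand, the same in all but the cap's colour; 0 is upright; starts at 0 to 0.1. Not to be turned. The two stands, 0.26 to 0.55 m apart, may have changed places, left and right.

How it is judged:
By the outcome, as a careful person would: the job done as asked, in the order asked, and still so for the second after the job is handed in, with the robot touching nothing.
It also fails if it takes over 48 s, if anything falls off the work surface, if the arm or the gripper's body presses on something with over 40 N, if the wrist force passes 120 N, or if a joint passes its speed limit or range.

ROBOT

A 6-joint arm with a two-finger parallel gripper is mounted at the origin on the work surface. World frame = base frame: x ahead of the robot, y to its left, z up, the work surface at z = 0. Lengths are in m, angles in rad, forces in N, time in s.
With the tool pointing down it reaches from about 0.375 to 0.825 m from the base axis. Payload 5.5 kg.
Tool frame: the origin (TCP) lies on the centre line of the jaws, within the pads' length; the fingertips stand 25 mm ahead of it and the grasp point (between the pads) lies 6 mm ahead of it; z points along the fingers, y is the line along which they close (so a half turn about z gives the same grasp; the last joint's range is limited). The gripper opens to 85 mm and grips with 20 to 120 N. Pads are 22 mm wide; open, the fingers measure 114 mm over their backs; the gripper's body (76 mm by 85 mm) begins 54 mm behind the grasp point. The pads swing forward as they close: fully open they stand 13 mm farther back than shut.
Start: joints at [-1.124, 0.314, -0.047, 1.21, 0, 1.571], TCP at [0.259, -0.541, 0.256] pointing down, gripper open.
Joint ranges: [-2.67, 2.67], [-0.69, 1.73], [-1.03, 1.25], [-2.08, 2.16], [-1.42, 1.45], [-3.14, 3.14]. Speed limits (rad/s): [2.39, 2.39, 3.01, 3.14, 3.14, 3.14].

INTERFACE

Orientations are given as a rotation vector (axis times angle).
In Python, from plant import env, capture, camera_params gives the robot as it stands. Calls block until the motion is done:
- env.movep(position, orientation): joint-space move of the TCP to a pose.
- env.servo_line(position, rotation=None, speed=0.15, stop_force=None): straight line of the TCP; rotation=None keeps the orientation; speed is the mean speed in m/s. With stop_force (N) it stops when the force on the tool has changed by that much, and returns True; else False.
- env.movej(angles): joint-space move.
- env.command_gripper(opening, grasp_force=None): finger opening in m; grasp_force is the grip in N (None keeps the last); returns when the fingers have stopped.
- env.sleep(seconds).
- env.solve_ik(position, orientation): joint angles nearest the present ones, or None.
- env.read_state(): the state.
- capture(name): name is "scene" or "side" or "wrist"; returns (picture, depth): 400x640x3 uint8, red, green, blue; 400x640 float32, m along the optical axis (not along the pixel's ray), 0 where there is no reading.
- camera_params(name): a dict with "fov_y" (degrees; the focal length in pixels is half the picture's height over the tangent of half this angle, whatever the lens; pixels are square), "cx", "cy" (the principal point, pixels), "eye" and "orientation" of the camera in the world. Camera axes: x right, y down, z forward; pixel columns grow to the right and rows downward; lengths in m; the calibration is good to about 2 mm. A picture is of the moment at which its call begins: read the wrist's pose just before it. camera_params takes no time and is no camera call; for the wrist camera it gives the pose at the moment of the call.
A pose or a line that the arm cannot do raises env.IKError and nothing moves.
- env.job_done(): hands the job in; it is judged then, once.
The state is a dict: "t": time; "joint_pos": joint angles; "dq": joint speeds; "joint_torque": joint torques, N m; "tool_pos": TCP position; "ee_rot": TCP orientation; "force": force on the tool from outside, world axes, zero at the start; "wrist_torque": the same for the moment, N m; "gripper_width": finger opening in m; "grip_force": force on a finger pad.
Only numpy, scipy, OpenCV 4.12 (cv2) and the standard library are available. Lean on these libraries where they do the work, as an engineer would, in place of code of your own. Each camera call takes 0.05 s, during which the arm holds its last target. There are 200 camera calls.

## Working session

There is one attempt and no reset: what is moved stays moved. The work goes in short steps, each a Python script; the robot and the scene stay as the last script left them, time stands still between calls to the robot, and variables do not carry over. Pictures are saved under pics/ and viewed, at most 10 in all, crops included, and the job is handed in when it is done.

```bash
mkdir -p pics
python3 - <<'E'
from plant import env,capture,camera_params
import cv2,numpy as np
for n in("scene","side"):
    p,d=capture(n);cv2.imwrite(f"pics/{n}0.png",p[...,::-1]);np.save(f"pics/{n}0.npy",d);print(n,camera_params(n))
E
```

```text
scene {'fov_y': 48.613121495533655, 'cx': 320.0031953398312, 'cy': 200.87647558009468, 'eye': array([ 0.92771843, -0.37352231,  0.90738589]), 'orientation': array([-2.36116214, -1.1352288 ,  0.31439433])}
side {'fov_y': 43.587249974037285, 'cx': 315.9132552114548, 'cy': 199.9114963171498, 'eye': array([0.51754817, 0.60154256, 0.80874476]), 'orientation': array([-0.02163698,  2.94111134, -1.08939624])}
```

View pics/scene0.png

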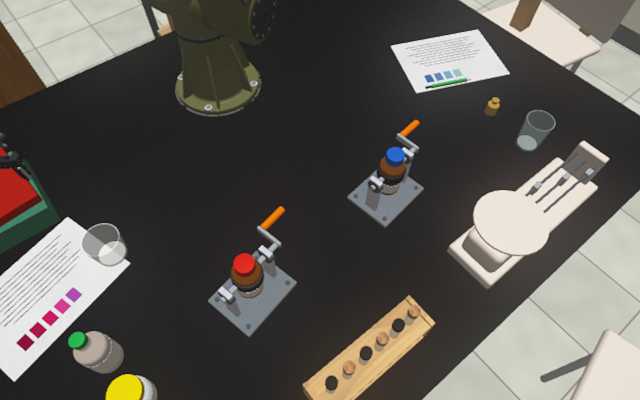

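View pics/side0.png

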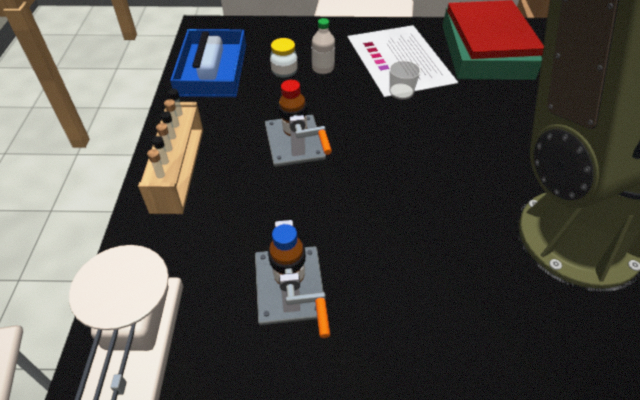

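The red-capped bottle is nearer the scene camera. Its base plate has corners at about (208,300), (249,335), (297,284) and (256,249), and its orange grip runs from (262,227) to (283,209). In the side view that grip is near (325,140). The blue-capped stand is at about (385,190).

```bash
cat > h.py <<'E'
from plant import env,capture,camera_params
import cv2,numpy as np
from scipy.spatial.transform import Rotation as R
def pts(cp,uv,d):
    f=200/np.tan(np.radians(cp["fov_y"]/2)); uv=np.asarray(uv,float)
    c=np.c_[(uv[:,0]-cp["cx"])/f,(uv[:,1]-cp["cy"])/f,np.ones(len(uv))]*np.asarray(d)[:,None]
    return R.from_rotvec(cp["orientation"]).apply(c)+cp["eye"]
def orange(pic,d,cp,box):
    h=cv2.cvtColor(pic,cv2.COLOR_RGB2HSV); m=cv2.inRange(h,(8,190,130),(20,255,255))>0
    k=np.zeros_like(m);u0,v0,u1,v1=box;k[v0:v1,u0:u1]=1
    v,u=np.nonzero(m&k&(d>0)); return pts(cp,np.c_[u,v],d[v,u])
def down(yaw): # tool z down, tool y(closing) along world (cos yaw, sin yaw)
    y=np.array([np.cos(yaw),np.sin(yaw),0]);z=np.array([0,0,-1.]);return R.from_matrix(np.c_[np.cross(y,z),y,z])
E
python3 - <<'E'
from h import *
for n,box in(("scene",(255,200,290,232)),("side",(315,125,335,158))):
    p=cv2.imread(f"pics/{n}0.png")[...,::-1].copy();d=np.load(f"pics/{n}0.npy");cp=camera_params(n)
    P=orange(p,d,cp,box);c=P.mean(0);e=np.linalg.svd(P-c)[2][0];s=(P-c)@e
    print(n,len(P),c.round(4),e.round(3),s.min(),s.max())
    if n=="scene":
        uv=np.array([(208,300),(249,335),(297,284),(256,249)])
        r=pts(cp,uv,np.ones(4))-cp["eye"];q=cp["eye"]+r*((.012-cp["eye"][2])/r[:,2])[:,None]
        print(q.round(4),q.mean(0).round(4))
print(env.read_state()["t"])
E
```

```text
scene 220 [ 0.5099 -0.158   0.0993] [ 0.511 -0.281  0.812] -0.12845473914924188 0.026031976596503432
[[ 0.5427 -0.3555  0.012 ]
 [ 0.6562 -0.3293  0.012 ]
 [ 0.6304 -0.1892  0.012 ]
 [ 0.508  -0.2109  0.012 ]] [ 0.5843 -0.2712  0.012 ]
side 156 [ 0.5112 -0.1684  0.1017] [0.025 0.799 0.601] -0.1741968950875232 0.03384513224807379
0.1
```

Run:
```python
from h import *
for n,box in(("scene",(255,200,290,232)),("side",(315,125,335,158))):
    p=cv2.imread(f"pics/{n}0.png")[...,::-1].copy();d=np.load(f"pics/{n}0.npy");P=orange(p,d,camera_params(n),box)
    for _ in range(3):
        m=np.median(P,0);P=P[np.linalg.norm(P-m,axis=1)<.045]
    c=P.mean(0);e=np.linalg.svd(P-c)[2][0];s=(P-c)@e
    print(n,len(P),c.round(4),e.round(3),s.min(),s.max(),P.max(0))
env.movep([.53,-.19,.28],down(.2).as_rotvec())
cp=camera_params("wrist");p,d=capture("wrist");cv2.imwrite("pics/w1.png",p[...,::-1]);np.save("pics/w1.npy",d);np.save("pics/w1cp.npy",cp,allow_pickle=True);print(cp,env.read_state()["tool_pos"],env.read_state()["t"],env.read_state()["joint_pos"])
```

```text
scene 200 [ 0.5158 -0.1604  0.1091] [ 0.214 -0.977  0.003] -0.03112450927594737 0.030334335034112765 [ 0.52775549 -0.13053234  0.11422279]
side 144 [ 0.5118 -0.1589  0.1101] [-0.211  0.977 -0.011] -0.03431524917564718 0.028054175548075298 [ 0.52272215 -0.13178825  0.11425715]
{'fov_y': 61.78355461323568, 'cx': 319.2959849432958, 'cy': 197.6725209889489, 'eye': array([ 0.5165829 , -0.12576245,  0.3978236 ]), 'orientation': array([2.86257927, 0.28216018, 0.03864583])} [ 0.529659   -0.1909932   0.27990547] 1.7833 [-3.45932939e-01  2.35535376e-01 -9.64786537e-02  1.23892103e+00
 -2.77267348e-04  1.02670147e+00]
```

View pics/w1.png

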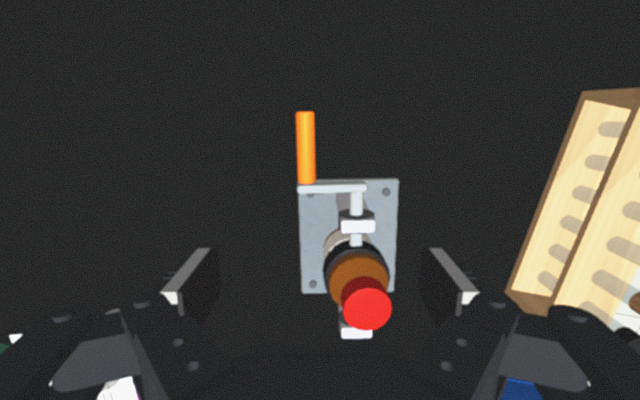

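The wrist view shows the grip as a vertical orange bar from (306,112) to (306,183). The base corners are at (300,180), (398,178), (397,292) and (302,294), and the axle is at about u=356.

Run:
```python
from h import *
cp=np.load("pics/w1cp.npy",allow_pickle=True).item();d=np.load("pics/w1.npy");p=cv2.imread("pics/w1.png")[...,::-1].copy()
P=orange(p,d,cp,(280,90,330,190))
for _ in range(3):
    m=np.median(P,0);P=P[np.linalg.norm(P-m,axis=1)<.045]
c=P.mean(0);e=np.linalg.svd(P-c)[2][0];s=(P-c)@e
print(len(P),c.round(4),e.round(3),s.min(),s.max(),"ztop",np.percentile(P[:,2],[50,90,97]), "yaw",np.arctan(-e[0]/e[1]))
uv=np.array([(300,180),(398,178),(397,292),(302,294)])
r=pts(cp,uv,np.ones(4))-cp["eye"];q=cp["eye"]+r*((.012-cp["eye"][2])/r[:,2])[:,None];print(q.round(4),q.mean(0).round(4))
# axle: points on shaft between crank arm and post, and clamp
m=[(356,y) for y in range(192,212,2)]; P=pts(cp,m,[d[b,a] for a,b in m]);print(P.mean(0).round(4), P[:,2].round(3))
```

```text
895 [ 0.512  -0.1614  0.1082] [ 0.212 -0.977  0.015] -0.030459719451693762 0.030657986831768975 ztop [0.10861695 0.11040603 0.11088706] yaw 0.2131837716799056
[[ 0.5108 -0.2122  0.012 ]
 [ 0.6236 -0.1873  0.012 ]
 [ 0.6609 -0.3335  0.012 ]
 [ 0.5407 -0.3604  0.012 ]] [ 0.584  -0.2734  0.012 ]
[ 0.5655 -0.2003  0.1062] [0.105 0.106 0.106 0.107 0.106 0.106 0.107 0.106 0.106 0.106]
```

Run:
```python
from h import *
yaw=.213;yd=np.array([-np.sin(yaw),np.cos(yaw),0]);g=np.array([.512,-.1614,.102])+.004*yd
r=down(yaw).as_rotvec()
env.command_gripper(.06)
env.movep(g+[0,0,.09],r)
print(env.servo_line(g+[0,0,.006],speed=.08,stop_force=15))
s0=env.read_state();env.command_gripper(0,40);env.sleep(.2);s=env.read_state()
for q in(s0,s):print(q["t"],q["tool_pos"].round(4),q["force"].round(2),q["wrist_torque"].round(2),q["gripper_width"],q["grip_force"])
p,d=capture("side");cv2.imwrite("pics/s2.png",cv2.resize(p[90:200,250:410,::-1],None,fx=4,fy=4))
```

```text
False
3.825 [ 0.5116 -0.1576  0.1086] [-0.15  0.52  0.01] [-0.05  0.02 -0.03] 0.05983140047252166 0.0
4.5 [ 0.5107 -0.1576  0.1079] [-3.97 -1.42  2.42] [-0.22  0.71 -0.01] 0.014526801097035934 38.95221769809723
```

View pics/s2.png

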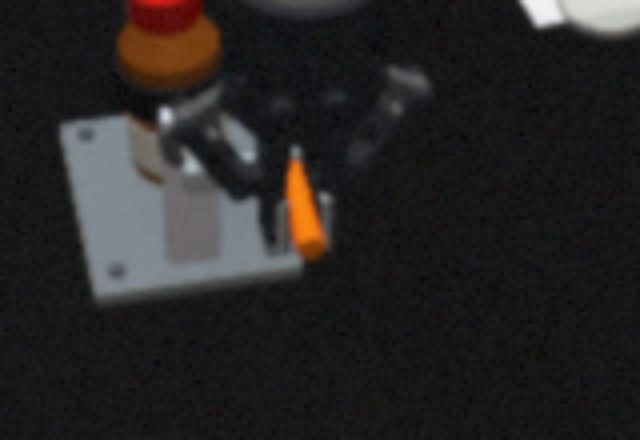

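The grip bar sits between the pads, and the residual force is small. I'll start the turn and watch the force.

```bash
cat >> h.py <<'E'
yaw=.213;xd=np.array([np.cos(yaw),np.sin(yaw),0]);yd=np.array([-np.sin(yaw),np.cos(yaw),0])
def arc(A,angs,speed=.06,lim=35):
    for a in angs:
        env.servo_line(A+.045*(-np.cos(a)*xd+np.array([0,0,np.sin(a)])),speed=speed)
        s=env.read_state();f=s["force"];d=s["tool_pos"]-A
        print("%.2f t%.2f f(x,y,z) %.1f %.1f %.1f  tcp angle %.3f r %.4f w %.4f"%(a,s["t"],f@xd,f@yd,f[2],np.arctan2(d[2],-d@xd),np.hypot(d[2],d@xd),s["gripper_width"]))
        if np.linalg.norm(f)>lim: print("ABORT");return False
    return True
E
python3 - <<'E'
from h import *
t=env.read_state()["tool_pos"];A=t+.045*xd;A[2]=.106;np.save("A.npy",A);print(A)
arc(A,np.arange(.2,1.65,.18))
E
```

```text
[ 0.55469394 -0.14809236  0.106     ]
0.20 t4.82 f(x,y,z) -2.9 -0.0 2.5  tcp angle 0.210 r 0.0450 w 0.0147
0.38 t5.10 f(x,y,z) -3.4 1.1 4.0  tcp angle 0.397 r 0.0449 w 0.0143
0.56 t5.38 f(x,y,z) -2.6 1.2 3.8  tcp angle 0.580 r 0.0449 w 0.0143
0.74 t5.67 f(x,y,z) -2.1 1.4 4.9  tcp angle 0.761 r 0.0449 w 0.0146
0.92 t5.95 f(x,y,z) -1.7 0.5 3.7  tcp angle 0.940 r 0.0449 w 0.0145
1.10 t6.23 f(x,y,z) -1.0 1.1 1.7  tcp angle 1.116 r 0.0449 w 0.0148
1.28 t6.52 f(x,y,z) -0.8 0.8 2.2  tcp angle 1.291 r 0.0449 w 0.0147
1.46 t6.80 f(x,y,z) -0.8 0.7 0.6  tcp angle 1.471 r 0.0450 w 0.0146
1.64 t7.08 f(x,y,z) -0.1 1.3 -1.2  tcp angle 1.651 r 0.0450 w 0.0149
```

Run:
```python
from h import *
A=np.load("A.npy")
arc(A,[1.82,2.0,2.18,2.36,2.54,2.72,2.9,3.02,3.1,3.17,3.24])
p,d=capture("side");cv2.imwrite("pics/s3.png",cv2.resize(p[70:200,230:390,::-1],None,fx=4,fy=4))
```

```text
1.82 t7.37 f(x,y,z) 0.4 2.4 -1.7  tcp angle 1.830 r 0.0449 w 0.0147
2.00 t7.65 f(x,y,z) -0.1 2.5 -2.4  tcp angle 2.009 r 0.0450 w 0.0146
2.18 t7.93 f(x,y,z) 1.2 2.6 -3.6  tcp angle 2.188 r 0.0449 w 0.0147
2.36 t8.22 f(x,y,z) 0.8 3.7 -2.8  tcp angle 2.366 r 0.0449 w 0.0145
2.54 t8.50 f(x,y,z) -0.1 3.7 -2.3  tcp angle 2.544 r 0.0449 w 0.0144
2.72 t8.78 f(x,y,z) -0.1 4.2 -2.6  tcp angle 2.721 r 0.0449 w 0.0147
2.90 t9.07 f(x,y,z) -0.0 4.6 -2.8  tcp angle 2.901 r 0.0449 w 0.0146
3.02 t9.32 f(x,y,z) 0.4 4.6 -3.3  tcp angle 3.019 r 0.0448 w 0.0148
3.10 t9.57 f(x,y,z) -0.8 5.6 -2.0  tcp angle 3.096 r 0.0449 w 0.0148
3.17 t9.82 f(x,y,z) -1.8 6.4 4.4  tcp angle -3.136 r 0.0449 w 0.0142
3.24 t10.07 f(x,y,z) -7.5 8.3 19.7  tcp angle -3.117 r 0.0452 w 0.0147
```

View pics/s3.png

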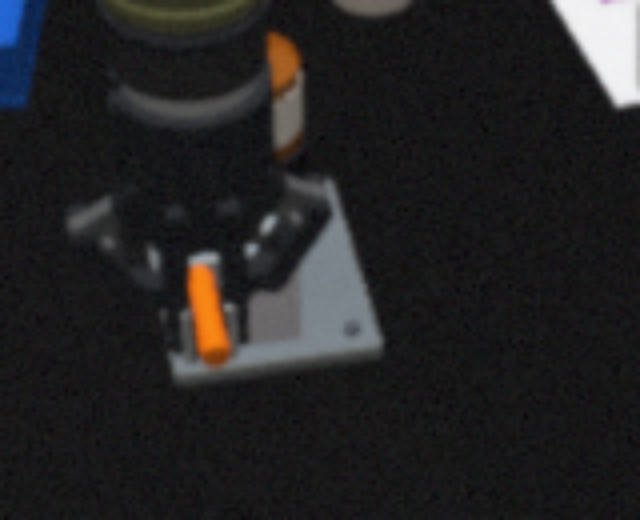

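The bottle is upside down, with its bottom showing at the top near (285,60) in the crop, and the force rise marks the hard stop. I'll dwell for a second and then turn it back.

Run:
```python
from h import *
A=np.load("A.npy")
env.sleep(.9)
if arc(A,[3.1,2.95,2.77,2.59,2.41,2.23,2.05,1.87,1.69,1.51,1.33,1.15,.97,.79,.61,.43,.25,.12,.04,-.03,-.1]):
    arc(A,[-.03]); p,d=capture("side");cv2.imwrite("pics/s4.png",cv2.resize(p[70:200,230:390,::-1],None,fx=4,fy=4))
```

```text
3.10 t11.28 f(x,y,z) -1.4 6.3 2.3  tcp angle 3.075 r 0.0449 w 0.0147
2.95 t11.53 f(x,y,z) -2.6 6.1 1.8  tcp angle 2.928 r 0.0449 w 0.0148
2.77 t11.82 f(x,y,z) -1.9 5.9 2.0  tcp angle 2.744 r 0.0449 w 0.0143
2.59 t12.10 f(x,y,z) -2.8 6.4 0.6  tcp angle 2.560 r 0.0449 w 0.0149
2.41 t12.38 f(x,y,z) -2.7 6.4 0.2  tcp angle 2.379 r 0.0449 w 0.0151
2.23 t12.67 f(x,y,z) -3.5 6.0 0.2  tcp angle 2.198 r 0.0450 w 0.0147
2.05 t12.95 f(x,y,z) -2.6 6.2 -0.0  tcp angle 2.018 r 0.0450 w 0.0146
1.87 t13.23 f(x,y,z) -2.3 5.7 -0.3  tcp angle 1.841 r 0.0450 w 0.0145
1.69 t13.52 f(x,y,z) -3.7 5.9 -2.1  tcp angle 1.672 r 0.0451 w 0.0147
1.51 t13.80 f(x,y,z) -0.8 5.0 -3.0  tcp angle 1.506 r 0.0451 w 0.0148
1.33 t14.08 f(x,y,z) 0.7 4.7 -3.4  tcp angle 1.338 r 0.0452 w 0.0147
1.15 t14.37 f(x,y,z) -0.0 5.5 -2.6  tcp angle 1.168 r 0.0452 w 0.0146
0.97 t14.65 f(x,y,z) -0.0 5.3 -1.2  tcp angle 0.990 r 0.0452 w 0.0143
0.79 t14.93 f(x,y,z) -0.8 5.5 -1.4  tcp angle 0.806 r 0.0452 w 0.0145
0.61 t15.22 f(x,y,z) -1.8 5.2 -1.8  tcp angle 0.620 r 0.0452 w 0.0147
0.43 t15.50 f(x,y,z) -0.7 5.3 -1.4  tcp angle 0.435 r 0.0452 w 0.0146
0.25 t15.78 f(x,y,z) -1.5 3.8 -2.2  tcp angle 0.252 r 0.0452 w 0.0147
0.12 t16.03 f(x,y,z) -2.2 3.1 -2.3  tcp angle 0.121 r 0.0452 w 0.0143
0.04 t16.28 f(x,y,z) -3.4 4.3 -2.2  tcp angle 0.044 r 0.0451 w 0.0148
-0.03 t16.53 f(x,y,z) -5.0 5.8 5.6  tcp angle -0.008 r 0.0450 w 0.0146
-0.10 t16.78 f(x,y,z) -11.0 9.7 24.0  tcp angle -0.032 r 0.0448 w 0.0144
-0.03 t17.03 f(x,y,z) -4.7 6.0 6.0  tcp angle -0.007 r 0.0450 w 0.0148
```

View pics/s4.png

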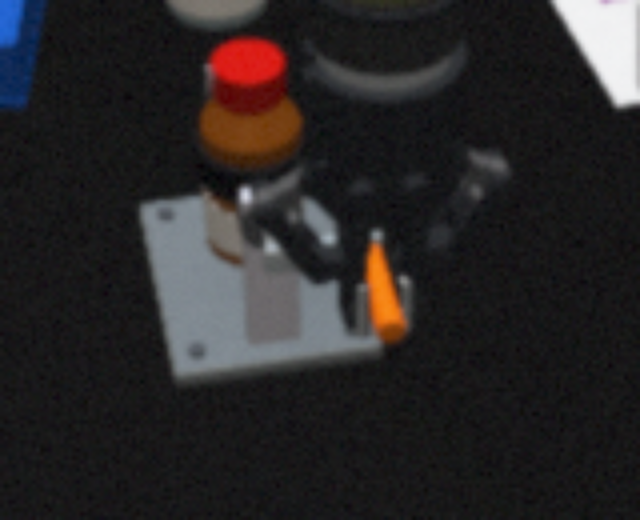

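The bottle is upright again, cap at (248,75) in the crop, and seated on its stop. I'll release, back off straight up and check.

Run:
```python
from h import *
env.command_gripper(.06);env.sleep(.2)
t=env.read_state()["tool_pos"];env.servo_line(t+[0,0,.12],speed=.1);env.servo_line(t+[-.1,0,.16],speed=.15)
p,d=capture("scene");cv2.imwrite("pics/s5.png",p[...,::-1])
P=orange(p,d,camera_params("scene"),(255,195,295,235))
for _ in range(3):
    m=np.median(P,0);P=P[np.linalg.norm(P-m,axis=1)<.045]
print(len(P),P.mean(0),env.read_state()["t"])
```

```text
200 [ 0.51493612 -0.16041491  0.10694407] 20.05
```

View pics/s5.png

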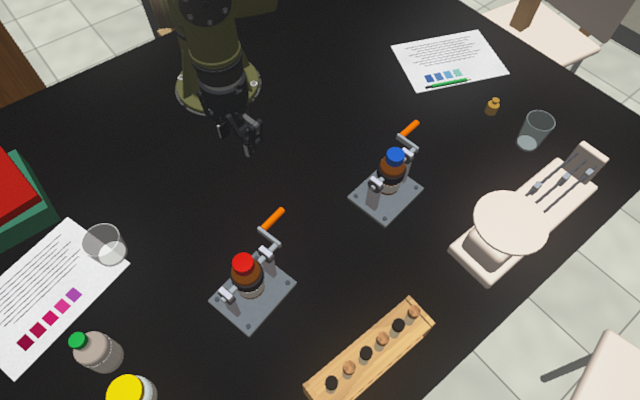

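The red-capped bottle stands upright with its cap at (243,262). The grip is 2 mm lower than at the start, the blue bottle at (396,157) is unchanged, and the arm is clear.

```bash
python3 -c "
from plant import env
print(env.job_done())"
```

```text
the job is handed in; nothing more can be done
None
```

I turned the red-capped bottle upside down to its stop, held it there for about a second, turned it back upright and let go; the blue-capped bottle was not touched, and the job was handed in at about 20 s.

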